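Tidy the vanity: hair things, lipsticks and palette each to their own place

TASK

Put everything that was left out on the vanity back where it belongs: the comb and the barrette lying flat side by side on the white ceramic tray, one lipstick standing upright in each well of the marble stand, and the closed palette lying flat, lid up, on the mirrored tray. Set the palette down softly, without dropping it, as its pressed powder cracks, and leave the perfume bottle and the cream jar standing where they are.

Things in the scene. Friction and masses are not known exactly. Their poses are not given: they have to be found in the camera images.
- comb: Tortoiseshell (dark brown, amber flecks) acetate comb lying flat on the glass: 28 wide along its x, 130 long along its y, 6 thick. Solid spine at +x, teeth towards -x (the teeth bear a grip across the 28 mm width). Origin: centre of its underside; z up. 20 to 33 g.
- barrette: Small tortoiseshell hair barrette lying on its steel clasp: an arched acetate bar 13 wide along its x, 70 long along its y, 10 high in all; the bar's middle 26 mm is at height 6 to 10, the ends droop about 3, the clasp below it is 9 wide and 58 long. Origin: centre of its underside; z up. 13 to 21 g.
- palette: Closed clamshell make-up palette lying flat, black base and rose lid with a gold seam: 62 wide along its x, 96 long along its y, 15 thick. Gold press-button latch in the middle of its -x side (do not mind which way it faces), hinge at +x. It stays shut. Origin: centre of its underside; z up. 70 to 120 g.
- round_lipstick: Slim round lipstick tube in gold aluminium standing upright: diameter 19, 78 tall. Origin: centre of its foot; z up. 22 to 37 g.
- square_lipstick: Slim square-section lipstick tube in gold aluminium standing upright: 18 x 18 (sides along its x and y), 74 tall. Origin: centre of its foot; z up. 24 to 39 g.
- ceramic_tray: White ceramic tray with gently raised edges, for the comb and the barrette; it does not move. 140 along its x, 220 along its y. Flat floor 112 (x) by 192 (y) with rounded corners, its surface 5 above the glass; around it the edge slopes up over 14 to a rim 13 above the glass. Origin: centre of its underside, on the glass.
- lipstick_stand: Marble lipstick stand with two open square wells side by side along its y, one for each lipstick (either one in either well); it does not move. Outside 54 (x) by 100 (y) by 34 high; each well 40 by 40, centred at y = +23 and y = -23 in its own frame, its floor 6 above the glass, the wall between them 6 thick. Origin: centre of its underside, on the glass.
- mirror_tray: Small mirrored tray with a low brass gallery rail, for the palette; it does not move. Outside 132 (x) by 140 (y); inside 124 (x) by 132 (y), its floor 5 above the glass, the rail's top 14 above the glass. Origin: centre of its underside, on the glass.
- perfume: Bystander: amber glass perfume bottle with a black cap, 34 (x) by 50 (y), 85 tall, loose, 200 g. Origin: centre of its underside.
- cream_jar: Bystander: round green glass cream jar with a white lid, diameter 57, 44 tall, loose, 160 g. Origin: centre of its underside.
Mind the look-alikes: they are no part of the job. Leave any turquoise look-alike of the square_lipstick alone.

How it is judged:
At the end, for the whole second after the job is handed in: Comb and barrette lie flat (0.05 rad) on the ceramic tray's floor, not on its edge or each other; one lipstick stands upright (0.08 rad) on the floor of each well; the palette lies flat, lid up (0.05 rad), on the mirrored tray inside its rail; all at rest (below 0.01 m/s) (x of comb in the frame of ceramic_tray between -0.043 and 0.043 m and y of comb in the frame of ceramic_tray between -0.045 and 0.045 m and z of comb in the frame of ceramic_tray between 0.002 and 0.0075 m and angle between each of comb, barrette, palette's own z axis and vertical below 0.05 rad and linear speed of each of comb, barrette, palette, round_lipstick, square_lipstick below 0.01 m/s and angular speed of each of comb, barrette, palette, round_lipstick, square_lipstick below 0.1 rad/s and x of barrette in the frame of ceramic_tray between -0.052 and 0.052 m and y of barrette in the frame of ceramic_tray between -0.093 and 0.093 m and z of barrette in the frame of ceramic_tray between 0.002 and 0.0075 m and x of palette in the frame of mirror_tray between -0.034 and 0.034 m and y of palette in the frame of mirror_tray between -0.037 and 0.037 m and z of palette in the frame of mirror_tray between 0.002 and 0.0075 m and angle between each of round_lipstick, square_lipstick's own z axis and vertical below 0.08 rad and ((x of round_lipstick in the frame of lipstick_stand between -0.013 and 0.013 m and y of round_lipstick in the frame of lipstick_stand between 0.01 and 0.036 m and z of round_lipstick in the frame of lipstick_stand between 0.003 and 0.009 m and x of square_lipstick in the frame of lipstick_stand between -0.013 and 0.013 m and y of square_lipstick in the frame of lipstick_stand between -0.036 and -0.01 m and z of square_lipstick in the frame of lipstick_stand between 0.003 and 0.009 m) or (x of round_lipstick in the frame of lipstick_stand between -0.013 and 0.013 m and y of round_lipstick in the frame of lipstick_stand between -0.036 and -0.01 m and z of round_lipstick in the frame of lipstick_stand between 0.003 and 0.009 m and x of square_lipstick in the frame of lipstick_stand between -0.013 and 0.013 m and y of square_lipstick in the frame of lipstick_stand between 0.01 and 0.036 m and z of square_lipstick in the frame of lipstick_stand between 0.003 and 0.009 m))); the robot touches nothing.
It fails at once if the palette is dropped or banged down: faster than 0.7 m/s while less than 30 mm above the glass (height (world z) of palette below 0.03 m and linear speed of palette above 0.7 m/s).
It fails at once if the perfume bottle is moved more than 15 mm or tipped (distance of perfume from where it was at the start of the episode above 0.015 m or angle between perfume's own z axis and vertical above 0.25 rad).
It fails at once if the cream jar is moved more than 15 mm or tipped (distance of cream_jar from where it was at the start of the episode above 0.015 m or angle between cream_jar's own z axis and vertical above 0.25 rad).
It also fails if it takes over 134 s, if anything falls off the work surface, if the arm or the gripper's body presses on something with over 40 N, if the wrist force passes 120 N, or if a joint passes its speed limit or range.

ROBOT

A 6-joint arm with a two-finger parallel gripper is mounted at the origin on the work surface. World frame = base frame: x ahead of the robot, y to its left, z up, the work surface at z = 0. Lengths are in m, angles in rad, forces in N, time in s.
With the tool pointing down it reaches from about 0.3 to 0.85 m from the base axis. Payload 4.2 kg.
Tool frame: the origin (TCP) lies midway between the tips of the shut fingers; the grasp point (between the pads) lies 19 mm behind it; z points along the fingers, y is the line along which they close (so a half turn about z gives the same grasp; the last joint's range is limited). The gripper opens to 91 mm and grips with 3 to 60 N. Pads are 32 mm wide; open, the fingers measure 118 mm over their backs; the gripper's body (76 mm by 178 mm) begins 60 mm behind the grasp point.
Start: joints at [-1.213, 0.32, 1.565, -0, 1.257, -0.02], TCP at [0.212, -0.534, 0.214] pointing down, gripper open.
Joint ranges: [-3.11, 3.11], [-0.84, 2.01], [0.21, 2.61], [-1.34, 4.49], [0.05, 2.63], [-2.56, 2.56]. Speed limits (rad/s): [2.57, 2.57, 3.14, 3.14, 3.14, 3.14].

INTERFACE

Orientations are given as a rotation vector (axis times angle).
In Python, from rig import bot, eyes, hand_in gives the robot as it stands. The module is installed in compiled form; this text tells all that it offers.
- The arm moves only by the shell command python3 -m inch 'ROWS'. ROWS is JSON, a list that holds one entry, the list of rows, each a list of 7 numbers: the shift along the tool's x, y, z in m, then the turn, a rotation vector about the tool's x, y, z in degrees, then the finger opening in m, from 0 to 0.0912. A call has 1 to 10 rows; each row shifts and turns the commanded pose from where the row before left it, along the tool's axes as they then stand; what a row does not reach is not made up. A row lasts 1/10 s, in which the tool goes at most 50 mm and 8.59 degrees, less where a joint would pass 70% of its speed; a pose out of reach is approached as far as the arm can. A call is refused whole if a number of a shift passes 0.05 or a number of a turn 8.59, either way. A call with a gripper value outside its range is refused whole. The fingers move at their own pace and stop on an object; the grip force is fixed at half the most. Time passes only in rows, so rows that do not move let the fingers close. It gives the time, the measured TCP pose, the force, the opening and the grip force at its end, in the units of the state.
- bot.sense(): the state, without advancing time (a new reading comes with each control period).
- eyes.grab_frame(name): name is "scene" or "top"; returns (picture, depth): 480x640x3 uint8, red, green, blue; 480x640 float32, m along the optical axis (not along the pixel's ray), 0 where there is no reading.
- eyes.camera_info(name): a dict with "mtx" (3x3 intrinsics, pixels), "position" and "rotation" of the camera in the world. Camera axes: x right, y up, looking along -z (the intrinsics and any distortion apply to the point x, -y, -z); pixel columns grow to the right and rows downward; lengths in m; the calibration is good to about 2 mm. A picture is of the moment at which its call begins. camera_info takes no time and is no camera call.
- hand_in(): hands the job in; it is judged then, once.
The state is a dict: "time_s": time; "q": joint angles; "joint_velocities": joint speeds; "joint_efforts": joint torques, N m; "ee_pos": TCP position; "eef_rot": TCP orientation; "force": force on the tool from outside, world axes, zero at the start; "wrist_torque": the same for the moment, N m; "opening": finger opening in m; "grip_force": force on a finger pad.
Only numpy, scipy, OpenCV 4.12 (cv2) and the standard library are available. Lean on these libraries where they do the work, as an engineer would, in place of code of your own. Each camera call takes 0.05 s, during which the arm holds its last target. There are 200 camera calls.

## Working session

There is one attempt and no reset: what is moved stays moved. The work goes in short steps, Python scripts to look and compute and a shell command to move; the robot and the scene stay as the last step left them, time stands still between calls to the robot, and variables do not carry over. Pictures are saved under pics/ and viewed, at most 14 in all, crops included, and the job is handed in when it is done.

```bash
mkdir -p pics; python3 - <<'E'
from rig import bot, eyes
import cv2, numpy as np
for n in("top","scene"):
    p,d=eyes.grab_frame(n); np.savez(n+"0.npz",p=p,d=d); cv2.imwrite(f"pics/{n}0.png",p[:,:,::-1])
    i=eyes.camera_info(n); print(n,i)
print(bot.sense())
E
```

```text
top {'mtx': array([[564.1131049 ,   0.        , 316.43038858],
       [  0.        , 564.1131049 , 234.79026647],
       [  0.        ,   0.        ,   1.        ]]), 'position': array([3.29898565e-01, 4.14247605e-04, 1.19644310e+00]), 'rotation': array([ 0.16862137, -0.18267229, -1.62131152])}
scene {'mtx': array([[521.48148396,   0.        , 315.34319887],
       [  0.        , 521.48148396, 245.26614394],
       [  0.        ,   0.        ,   1.        ]]), 'position': array([0.96729309, 0.63815213, 0.72727426]), 'rotation': array([0.2791551 , 1.06869425, 2.42600041])}
{'time_s': 0.1, 'q': array([-1.21299388e+00,  3.20213603e-01,  1.56557365e+00,  2.60345824e-07,
        1.25737232e+00, -1.99672227e-02]), 'joint_velocities': array([ 4.53324479e-05, -1.58082602e-03, -3.96431011e-03, -1.69559847e-03,
       -2.38971251e-04,  2.80633293e-04]), 'joint_efforts': array([ 3.45163198e-04, -4.13332915e+01, -2.32509166e+01,  7.28741800e-02,
        4.22007695e-02, -5.51675953e-05]), 'ee_pos': array([ 0.21194697, -0.53402367,  0.21320614]), 'eef_rot': array([-3.08419982e+00, -5.89586845e-01,  4.13199484e-04]), 'force': array([-0.23734067,  0.14349047,  0.23273979]), 'wrist_torque': array([ 0.01983523, -0.03985765,  0.00361532]), 'grip_force': 0.0, 'opening': 0.09124095808031334}
```

View pics/top0.png

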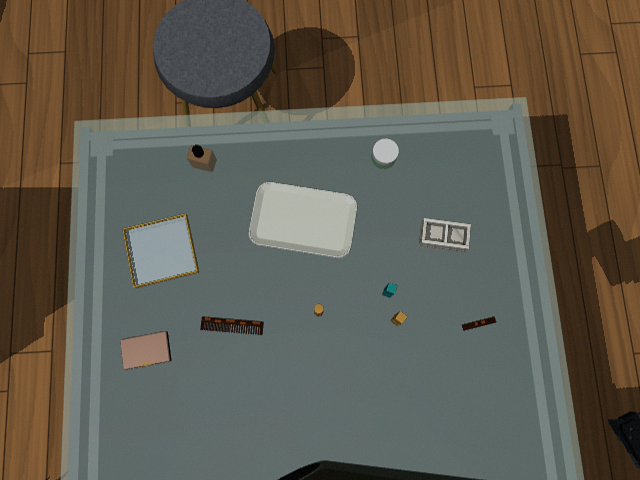

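View pics/scene0.png

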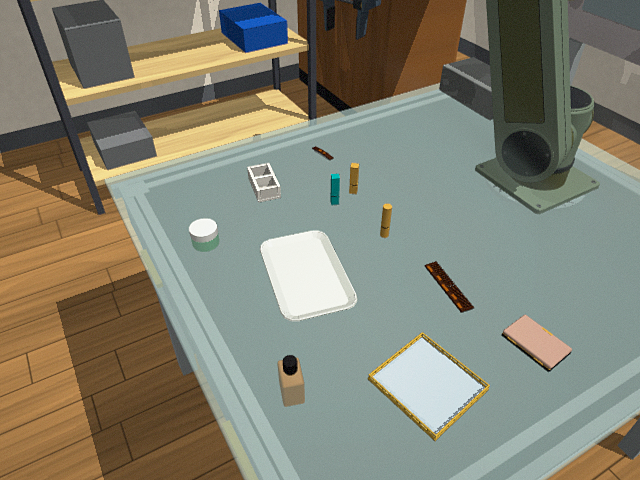

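The top view shows the gold lipsticks at about (319,309) and (399,318). The turquoise look-alike is at (390,289), the comb at (232,326), the barrette at (479,323) and the palette at (146,350). The targets are the mirror tray at (160,250), the ceramic tray at (303,219) and the stand at (446,234). The two gold tubes match the description and the turquoise one is left alone.

```bash
cat > vis.py <<'E'
import cv2, numpy as np
from scipy.spatial.transform import Rotation as R
from rig import bot, eyes
def rays(n,uv):
    i=eyes.camera_info(n); K=i["mtx"]; uv=np.atleast_2d(uv).astype(float)
    c=np.c_[(uv[:,0]-K[0,2])/K[0,0],-(uv[:,1]-K[1,2])/K[1,1],-np.ones(len(uv))]
    return np.array(i["position"]), c@R.from_rotvec(i["rotation"]).as_matrix().T
def plane(n,uv,z):
    o,r=rays(n,uv); return o+r*((z-o[2])/r[:,2])[:,None]
def cloud(n,d):
    v,u=np.mgrid[:480,:640]; o,r=rays(n,np.c_[u.ravel(),v.ravel()])
    return (o+r*d.reshape(-1,1)).reshape(480,640,3)
def rect(xy):  # centre, long, short, angle of long axis (deg, world)
    (c,(w,h),a)=cv2.minAreaRect((xy*1000).astype(np.float32))
    if w<h: w,h,a=h,w,a+90
    return np.round(c,1),round(w,1),round(h,1),round((a+90)%180-90,1)
E
cat > m.py <<'E'
from vis import *
import sys
f=np.load("top0.npz"); p,d=f["p"],f["d"]
P=cloud("top",d); hsv=cv2.cvtColor(p,cv2.COLOR_RGB2HSV)
print("glass z",[np.round(P[v,u],3) for u,v in((250,400),(500,400),(380,250))])
boxes=dict(comb=(195,310,270,340,.006),barr=(455,310,503,335,.010),palette=(115,325,176,374,.015),round=(308,298,330,322,.078),square=(386,306,412,330,.074),turq=(380,278,402,302,.074),
 cer=(243,176,363,262,.013),stand=(414,212,476,254,.034),mirror=(118,208,204,292,.014),perf=(184,140,218,172,.085),jar=(368,135,402,170,.044))
for k,(a,b,c,e,z) in boxes.items():
    bg=np.median(np.r_[p[b,a:c],p[e,a:c]].astype(int),axis=0)
    m=np.zeros((480,640),np.uint8); m[b:e,a:c]=(np.abs(p[b:e,a:c].astype(int)-bg).max(2)>30)*255
    if z>.03: m[P[:,:,2]<z-.012]=0
    cs,_=cv2.findContours(m,cv2.RETR_EXTERNAL,cv2.CHAIN_APPROX_NONE); q=max(cs,key=cv2.contourArea)[:,0]
    mm=np.zeros_like(m); cv2.drawContours(mm,[q[:,None]],-1,255,-1); zz=P[:,:,2][mm>0]
    print(k,rect(plane("top",q,z)[:,:2]),"px",q.mean(0).round(),"z90",np.percentile(zz,[10,50,90]).round(4))
E
python3 m.py
python3 - <<'E'
import cv2
p=cv2.imread("pics/top0.png")
a=cv2.resize(p[200:380,110:275],None,fx=3,fy=3,interpolation=2)[:540,:495]
b=cv2.resize(p[270:345,300:400+20],None,fx=2.5,fy=2.5,interpolation=2)
c=cv2.resize(p[210:335,415:505],None,fx=2.5,fy=2.5,interpolation=2)
import numpy as np
o=np.zeros((540,800,3),np.uint8); o[:,:495]=a; o[:b.shape[0],497:497+b.shape[1]]=b; o[200:200+c.shape[0],497:497+c.shape[1]]=c
cv2.imwrite("pics/crop0.png",o)
E
```

```text
glass z [array([ 0.262,  0.137, -0.003]), array([ 0.233, -0.373, -0.002]), array([ 0.558, -0.154, -0.001])]
comb (array([415.3, 170. ]), 130.8, 28.9, 82.0) px [233. 326.] z90 [-0.0005  0.0046  0.0083]
barr (array([ 389.9, -344.7]), 72.6, 13.8, -79.6) px [479. 323.] z90 [0.0051 0.0091 0.0124]
palette (array([375. , 346.1]), 98.1, 64.5, -82.8) px [146. 349.] z90 [0.0114 0.015  0.0178]
round (array([432.7, -12.4]), 16.7, 16.7, -48.4) px [318. 308.] z90 [0.0752 0.0783 0.0812]
square (array([ 406.9, -172.8]), 18.8, 18.3, -40.7) px [400. 317.] z90 [0.0686 0.0739 0.0766]
turq (array([ 465.9, -159.3]), 19.6, 18.3, -25.4) px [391. 288.] z90 [0.0701 0.0736 0.0763]
cer (array([633.5,   9.1]), 224.1, 144.3, 77.3) px [303. 219.] z90 [0.0028 0.0064 0.0119]
stand (array([ 580. , -290.3]), 101.6, 55.1, 78.8) px [446. 233.] z90 [0.0051 0.0218 0.0358]
mirror (array([582.8, 317.2]), 142.4, 135.0, -79.1) px [160. 251.] z90 [0.0021 0.0055 0.0099]
perf (array([776.1, 221.7]), 22.7, 20.9, -0.8) px [197. 150.] z90 [0.0779 0.0849 0.0876]
jar (array([ 768.4, -177.5]), 56.7, 54.4, -30.1) px [385. 151.] z90 [0.0416 0.0442 0.0471]
```

View pics/crop0.png

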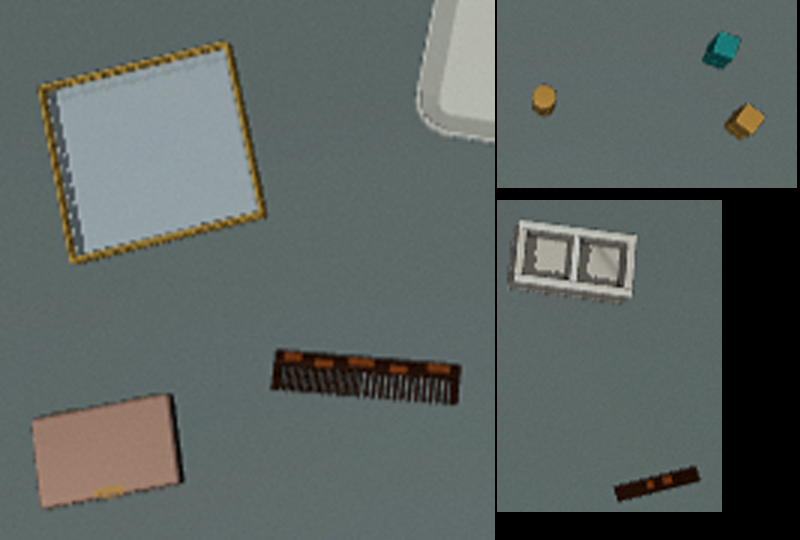

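The crop confirms the picks: the gold round tube, the gold square tube, the turquoise tube as the decoy, and the palette, comb and barrette with sizes and heights that match. I'll start with the barrette.

```bash
cat > go.py <<'E'
# go.py "x y z yaw n" ... (mm, deg): prints the row to repeat n times for each leg, starting at the measured pose
import sys
from vis import *
s=bot.sense(); p=np.array(s["ee_pos"]); r=R.from_rotvec(s["eef_rot"])
x=r.as_matrix()[:,0]; print("now",(p*1000).round(1),"yaw",np.degrees(np.arctan2(x[1],x[0])).round(1),"t",s["time_s"],"open",round(s["opening"],4),"grip",round(s["grip_force"],1),"F",np.round(s["force"],1),"q6",round(s["q"][5],2))
for a in sys.argv[1:]:
    X,Y,Z,w,n=map(float,a.split()); n=int(n); w=np.radians(w)
    t=np.array([X,Y,Z])/1000; g=R.from_matrix([[np.cos(w),np.sin(w),0],[np.sin(w),-np.cos(w),0],[0,0,-1]])
    st=(r.inv()*g).as_rotvec()/n; A=np.zeros((3,3)); q=r
    for k in range(n): A+=q.as_matrix(); q=q*R.from_rotvec(st)
    print(a,"->",n,"x",np.linalg.solve(A,t-p).round(4).tolist(),np.degrees(st).round(2).tolist()); p,r=t,g
E
python3 go.py "390 -345 100 100.4 10" "390 -345 30 100.4 2" "390 -345 3 100.4 3"
```

```text
now [ 211.9 -534.   213.2] yaw 21.6 t 0.1 open 0.0912 grip 0.0 F [-0.2  0.1  0.2] q6 -0.02
390 -345 100 100.4 10 -> 10 x [0.0276, 0.0051, 0.0113] [-0.01, -0.01, -7.88]
390 -345 30 100.4 2 -> 2 x [0.0, 0.0, 0.035] [0.0, 0.0, 0.0]
390 -345 3 100.4 3 -> 3 x [0.0, 0.0, 0.009] [0.0, 0.0, 0.0]
```

```bash
python3 -m inch '[[[0.0276,0.0051,0.0113,0,0,-7.88,0.04],[0.0276,0.0051,0.0113,0,0,-7.88,0.04],[0.0276,0.0051,0.0113,0,0,-7.88,0.04],[0.0276,0.0051,0.0113,0,0,-7.88,0.04],[0.0276,0.0051,0.0113,0,0,-7.88,0.04],[0.0276,0.0051,0.0113,0,0,-7.88,0.04],[0.0276,0.0051,0.0113,0,0,-7.88,0.04],[0.0276,0.0051,0.0113,0,0,-7.88,0.04],[0.0276,0.0051,0.0113,0,0,-7.88,0.04],[0.0276,0.0051,0.0113,0,0,-7.88,0.04]]]'
python3 -m inch '[[[0,0,0,0,0,0,0.04],[0,0,0,0,0,0,0.04],[0,0,0,0,0,0,0.04]]]'
python3 go.py "390 -345 30 100.4 3" "390 -345 3 100.4 3"
```

```text
time_s: 1.1
ee_pos: [0.3906, -0.3448, 0.1001]
eef_rot: [-2.003, -2.42, -0.0]
force: [0.0, 0.8, -0.0]
opening: 0.0401
grip_force: 0.0
time_s: 1.4
ee_pos: [0.3905, -0.347, 0.1014]
eef_rot: [2.011, 2.412, -0.001]
force: [-0.0, -0.0, 0.3]
opening: 0.04
grip_force: 0.0
now [ 390.5 -347.   101.4] yaw 100.4 t 1.4 open 0.04 grip 0.0 F [-0.  -0.   0.3] q6 -0.93
390 -345 30 100.4 3 -> 3 x [0.0007, -0.0001, 0.0238] [0.01, 0.03, -0.01]
390 -345 3 100.4 3 -> 3 x [0.0, 0.0, 0.009] [0.0, 0.0, 0.0]
```

```bash
python3 -m inch '[[[0.0007,0,0.024,0,0,0,0.04],[0.0007,0,0.024,0,0,0,0.04],[0.0007,0,0.024,0,0,0,0.04],[0,0,0.008,0,0,0,0.04],[0,0,0.008,0,0,0,0.04],[0,0,0.008,0,0,0,0.04],[0,0,0,0,0,0,0.04],[0,0,0,0,0,0,0.04]]]'
```

```text
time_s: 2.2
ee_pos: [0.3901, -0.3443, 0.0054]
eef_rot: [2.009, 2.413, -0.0]
force: [-0.1, 0.1, 0.0]
opening: 0.0398
grip_force: 0.0
```

```bash
python3 -m inch '[[[0,0,0.0025,0,0,0,0.04],[0,0,0,0,0,0,0.0],[0,0,0,0,0,0,0.0],[0,0,0,0,0,0,0.0],[0,0,0,0,0,0,0.0],[0,0,0,0,0,0,0.0],[0,0,0,0,0,0,0.0]]]'
python3 -m inch '[[[0,0,-0.01,0,0,0,0],[0,0,-0.03,0,0,0,0],[0,0,-0.03,0,0,0,0],[0,0,-0.03,0,0,0,0],[0,0,0,0,0,0,0],[0,0,0,0,0,0,0]]]'
python3 go.py "662.8 2.5 100 77.3 10" "662.8 2.5 30 77.3 3" "662.8 2.5 10 77.3 4"
```

```text
time_s: 2.9
ee_pos: [0.3898, -0.3439, 0.0026]
eef_rot: [2.01, 2.414, -0.0]
force: [0.5, 0.5, 1.4]
opening: 0.0126
grip_force: 30.0
time_s: 3.5
ee_pos: [0.3899, -0.344, 0.1033]
eef_rot: [2.009, 2.413, -0.0]
force: [-0.2, 0.6, -0.3]
opening: 0.0124
grip_force: 30.0
now [ 389.9 -344.   103.3] yaw 100.4 t 3.5 open 0.0124 grip 30.0 F [-0.2  0.6 -0.3] q6 -0.93
662.8 2.5 100 77.3 10 -> 10 x [0.0349, 0.0275, 0.0003] [0.01, 0.01, 2.31]
662.8 2.5 30 77.3 3 -> 3 x [0.0, 0.0, 0.0233] [0.0, 0.0, 0.0]
662.8 2.5 10 77.3 4 -> 4 x [0.0, 0.0, 0.005] [0.0, 0.0, 0.0]
```

```bash
python3 -m inch '[[[0.0349,0.0275,0,0,0,2.31,0],[0.0349,0.0275,0,0,0,2.31,0],[0.0349,0.0275,0,0,0,2.31,0],[0.0349,0.0275,0,0,0,2.31,0],[0.0349,0.0275,0,0,0,2.31,0],[0.0349,0.0275,0,0,0,2.31,0],[0.0349,0.0275,0,0,0,2.31,0],[0.0349,0.0275,0,0,0,2.31,0],[0.0349,0.0275,0,0,0,2.31,0],[0.0349,0.0275,0,0,0,2.31,0]]]'
python3 -m inch '[[[0,0,0,0,0,0,0],[0,0,0,0,0,0,0],[0,0,0,0,0,0,0]]]'
python3 go.py "662.8 2.5 30 77.3 3" "662.8 2.5 12 77.3 3"
```

```text
time_s: 4.5
ee_pos: [0.6624, 0.0047, 0.1006]
eef_rot: [-2.452, -1.96, 0.005]
force: [0.3, -1.1, 0.3]
opening: 0.0123
grip_force: 30.0
time_s: 4.8
ee_pos: [0.661, 0.0023, 0.1012]
eef_rot: [-2.452, -1.962, 0.004]
force: [0.3, -0.3, 0.0]
opening: 0.0122
grip_force: 30.0
now [661.    2.3 101.2] yaw 77.3 t 4.8 open 0.0122 grip 30.0 F [ 0.3 -0.3  0. ] q6 0.21
662.8 2.5 30 77.3 3 -> 3 x [0.0002, 0.0006, 0.0237] [-0.06, 0.02, 0.01]
662.8 2.5 12 77.3 3 -> 3 x [0.0, 0.0, 0.006] [0.0, 0.0, 0.0]
```

```bash
python3 -m inch '[[[0.0002,0.0006,0.0237,-0.06,0,0,0],[0.0002,0.0006,0.0237,-0.06,0,0,0],[0.0002,0.0006,0.0237,-0.06,0,0,0],[0,0,0.006,0,0,0,0],[0,0,0.006,0,0,0,0],[0,0,0.006,0,0,0,0],[0,0,0,0,0,0,0],[0,0,0,0,0,0,0]]]'
```

```text
time_s: 5.6
ee_pos: [0.6651, 0.003, 0.0141]
eef_rot: [2.45, 1.961, 0.005]
force: [0.6, 0.1, -0.2]
opening: 0.0124
grip_force: 30.0
```

```bash
python3 -m inch '[[[0,-0.003,0,0,0,0,0],[0,0,0.003,0,0,0,0],[0,0,0.002,0,0,0,0],[0,0,0.001,0,0,0,0],[0,0,0,0,0,0,0]]]'
```

```text
time_s: 6.1
ee_pos: [0.6615, 0.0039, 0.0076]
eef_rot: [2.451, 1.962, 0.003]
force: [-1.6, 0.4, 2.7]
opening: 0.0125
grip_force: 30.0
```

```bash
python3 -m inch '[[[0,0,0.0005,0,0,0,0],[0,0,0,0,0,0,0]]]'
```

```text
time_s: 6.3
ee_pos: [0.6616, 0.0039, 0.0076]
eef_rot: [2.451, 1.962, 0.003]
force: [-2.1, -0.1, 6.1]
opening: 0.0121
grip_force: 30.0
```

```bash
python3 -m inch '[[[0,0,0,0,0,0,0.022],[0,0,0,0,0,0,0.022],[0,0,0,0,0,0,0.022],[0,0,-0.01,0,0,0,0.022],[0,0,-0.03,0,0,0,0.022],[0,0,-0.03,0,0,0,0.045],[0,0,-0.03,0,0,0,0.045],[0,0,0,0,0,0,0.045],[0,0,0,0,0,0,0.045]]]'
python3 go.py "415.3 170 80 82 8" "415.3 170 20 82 2"  "415.3 170 5 82 3"
```

```text
time_s: 7.2
ee_pos: [0.6618, 0.0038, 0.108]
eef_rot: [2.45, 1.961, 0.005]
force: [0.5, -0.4, -1.7]
opening: 0.045
grip_force: 0.0
now [661.8   3.8 108. ] yaw 77.3 t 7.2 open 0.045 grip 0.0 F [ 0.5 -0.4 -1.7] q6 0.21
415.3 170 80 82 8 -> 8 x [0.0147, -0.0341, 0.0034] [0.04, -0.0, -0.58]
415.3 170 20 82 2 -> 2 x [0.0, 0.0, 0.03] [0.0, 0.0, 0.0]
415.3 170 5 82 3 -> 3 x [0.0, 0.0, 0.005] [0.0, 0.0, 0.0]
```

```bash
python3 -m inch '[[[0.0147,-0.0341,0.0034,0,0,-0.58,0.045],[0.0147,-0.0341,0.0034,0,0,-0.58,0.045],[0.0147,-0.0341,0.0034,0,0,-0.58,0.045],[0.0147,-0.0341,0.0034,0,0,-0.58,0.045],[0.0147,-0.0341,0.0034,0,0,-0.58,0.045],[0.0147,-0.0341,0.0034,0,0,-0.58,0.045],[0.0147,-0.0341,0.0034,0,0,-0.58,0.045],[0.0147,-0.0341,0.0034,0,0,-0.58,0.045],[0,0,0,0,0,0,0.045],[0,0,0,0,0,0,0.045]]]'
python3 go.py "415.3 170 25 82 2"  "415.3 170 5 82 3"
python3 - <<'E'
from vis import *
p,d=eyes.grab_frame("top"); q,_=eyes.grab_frame("scene")
a=cv2.resize(p[165:340,190:365],None,fx=2.2,fy=2.2); b=cv2.resize(q[210:340,240:490],None,fx=1.6,fy=1.6)
o=np.zeros((400,790,3),np.uint8); o[:a.shape[0],:a.shape[1]]=a; o[:b.shape[0],388:388+b.shape[1]]=b
cv2.imwrite("pics/c1.png",o[:,:,::-1])
E
```

```text
time_s: 8.2
ee_pos: [0.4143, 0.1698, 0.0781]
eef_rot: [2.368, 2.061, 0.001]
force: [0.6, -0.1, 0.6]
opening: 0.0453
grip_force: 0.0
now [414.3 169.8  78.1] yaw 82.1 t 8.2 open 0.0453 grip 0.0 F [ 0.6 -0.1  0.6] q6 0.5
415.3 170 25 82 2 -> 2 x [0.0002, 0.0004, 0.0266] [0.06, 0.03, 0.04]
415.3 170 5 82 3 -> 3 x [0.0, 0.0, 0.0067] [0.0, 0.0, 0.0]
```

View pics/c1.png

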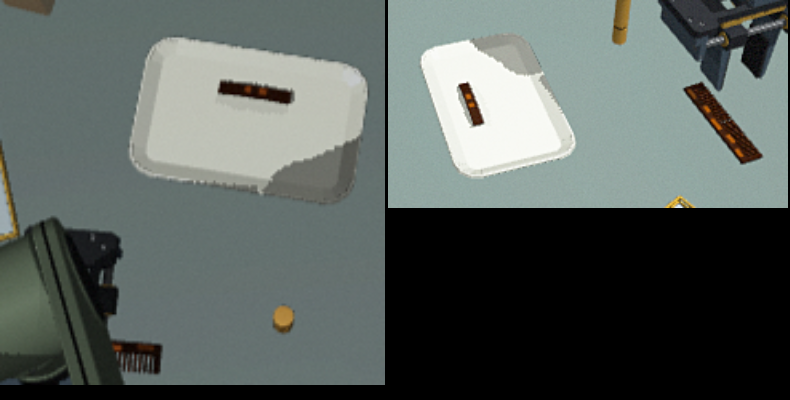

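The barrette lies flat in the tray, at crop pixel (256,93), and the other side is free. Next the comb.

```bash
python3 -m inch '[[[0.0002,0.0004,0.026,0,0,0,0.045],[0.0002,0.0004,0.026,0,0,0,0.045],[0,0,0.0067,0,0,0,0.045],[0,0,0.0067,0,0,0,0.045],[0,0,0.0067,0,0,0,0.045],[0,0,0,0,0,0,0.045],[0,0,0,0,0,0,0.045]]]'
```

```text
time_s: 9.0
ee_pos: [0.4167, 0.17, 0.0071]
eef_rot: [2.369, 2.059, 0.004]
force: [-0.1, 0.1, -0.1]
opening: 0.0451
grip_force: 0.0
```

```bash
python3 -m inch '[[[0,0,0.0055,0,0,0,0.045],[0,0,0,0,0,0,0.045],[0,0,0,0,0,0,0],[0,0,0,0,0,0,0],[0,0,0,0,0,0,0],[0,0,0,0,0,0,0],[0,0,0,0,0,0,0]]]'
python3 -m inch '[[[0,0,-0.01,0,0,0,0],[0,0,-0.03,0,0,0,0],[0,0,-0.03,0,0,0,0],[0,0,0,0,0,0,0],[0,0,0,0,0,0,0]]]'
python3 go.py "614 13.5 80 77.3 8" "614 13.5 25 77.3 2" "614 13.5 13 77.3 3"
```

```text
time_s: 9.7
ee_pos: [0.4163, 0.17, 0.0013]
eef_rot: [2.369, 2.059, 0.003]
force: [-0.5, 0.8, 0.9]
opening: 0.0277
grip_force: 30.0
time_s: 10.2
ee_pos: [0.4162, 0.1701, 0.072]
eef_rot: [2.369, 2.059, 0.006]
force: [-0.2, -0.0, -0.9]
opening: 0.0273
grip_force: 30.0
now [416.2 170.1  72. ] yaw 82.0 t 10.2 open 0.0273 grip 30.0 F [-0.2 -0.  -0.9] q6 0.51
614 13.5 80 77.3 8 -> 8 x [-0.015, 0.0278, -0.0009] [0.03, -0.01, 0.59]
614 13.5 25 77.3 2 -> 2 x [0.0, 0.0, 0.0275] [0.0, 0.0, 0.0]
614 13.5 13 77.3 3 -> 3 x [0.0, 0.0, 0.004] [0.0, 0.0, 0.0]
```

```bash
python3 -m inch '[[[-0.015,0.0278,-0.0009,0,0,0.59,0],[-0.015,0.0278,-0.0009,0,0,0.59,0],[-0.015,0.0278,-0.0009,0,0,0.59,0],[-0.015,0.0278,-0.0009,0,0,0.59,0],[-0.015,0.0278,-0.0009,0,0,0.59,0],[-0.015,0.0278,-0.0009,0,0,0.59,0],[-0.015,0.0278,-0.0009,0,0,0.59,0],[-0.015,0.0278,-0.0009,0,0,0.59,0],[0,0,0,0,0,0,0],[0,0,0,0,0,0,0]]]'
python3 -m inch '[[[0,0,0.027,0,0,0,0],[0,0,0.027,0,0,0,0],[0,0,0,0,0,0,0],[0,0,0,0,0,0,0],[0,0,0,0,0,0,0]]]'
python3 go.py "614 13.5 12 77.3 2"
```

```text
time_s: 11.2
ee_pos: [0.6128, 0.0126, 0.0774]
eef_rot: [2.455, 1.96, -0.001]
force: [-1.3, -0.0, 1.2]
opening: 0.0273
grip_force: 30.0
time_s: 11.7
ee_pos: [0.6146, 0.0133, 0.0264]
eef_rot: [2.451, 1.96, 0.005]
force: [-0.1, 0.2, -0.6]
opening: 0.0273
grip_force: 30.0
now [614.6  13.3  26.4] yaw 77.3 t 11.7 open 0.0273 grip 30.0 F [-0.1  0.2 -0.6] q6 0.23
614 13.5 12 77.3 2 -> 2 x [0.0, -0.0003, 0.0072] [0.14, -0.01, -0.0]
```

```bash
python3 -m inch '[[[0,0,0.007,0,0,0,0],[0,0,0.007,0,0,0,0],[0,0,0.003,0,0,0,0],[0,0,0.0015,0,0,0,0],[0,0,0.001,0,0,0,0],[0,0,0,0,0,0,0]]]'
```

```text
time_s: 12.3
ee_pos: [0.6137, 0.0129, 0.0063]
eef_rot: [2.453, 1.96, 0.002]
force: [-3.0, 0.5, 5.4]
opening: 0.028
grip_force: 30.0
```

```bash
python3 -m inch '[[[0,0,0,0,0,0,0.036],[0,0,0,0,0,0,0.036],[0,0,0,0,0,0,0.036],[0,0,-0.01,0,0,0,0.036],[0,0,-0.03,0,0,0,0.036],[0,0,-0.03,0,0,0,0.085],[0,0,0,0,0,0,0.085],[0,0,0,0,0,0,0.085]]]'
python3 go.py "375 346 80 97.2 10" "375 346 25 97.2 2"  "375 346 5 97.2 3"
```

```text
time_s: 13.1
ee_pos: [0.6144, 0.0129, 0.0768]
eef_rot: [2.451, 1.959, 0.006]
force: [-0.8, -0.3, 0.5]
opening: 0.0571
grip_force: 0.0
now [614.4  12.9  76.8] yaw 77.3 t 13.1 open 0.0571 grip 0.0 F [-0.8 -0.3  0.5] q6 0.23
375 346 80 97.2 10 -> 10 x [0.0318, -0.0262, -0.0004] [0.03, 0.0, -1.99]
375 346 25 97.2 2 -> 2 x [0.0, 0.0, 0.0275] [0.0, 0.0, 0.0]
375 346 5 97.2 3 -> 3 x [0.0, 0.0, 0.0067] [0.0, 0.0, 0.0]
```

```bash
python3 -m inch '[[[0.0318,-0.0262,0,0,0,-1.99,0.085],[0.0318,-0.0262,0,0,0,-1.99,0.085],[0.0318,-0.0262,0,0,0,-1.99,0.085],[0.0318,-0.0262,0,0,0,-1.99,0.085],[0.0318,-0.0262,0,0,0,-1.99,0.085],[0.0318,-0.0262,0,0,0,-1.99,0.085],[0.0318,-0.0262,0,0,0,-1.99,0.085],[0.0318,-0.0262,0,0,0,-1.99,0.085],[0.0318,-0.0262,0,0,0,-1.99,0.085],[0.0318,-0.0262,0,0,0,-1.99,0.085]]]'
python3 -m inch '[[[0,0,0,0,0,0,0.085],[0,0,0,0,0,0,0.085],[0,0,0.02,0,0,0,0.085],[0,0,0.02,0,0,0,0.085],[0,0,0,0,0,0,0.085],[0,0,0,0,0,0,0.085],[0,0,0,0,0,0,0.085]]]'
python3 go.py "375 346 4 97.2 5"
python3 - <<'E'
from vis import *
q,_=eyes.grab_frame("scene"); p,_=eyes.grab_frame("top")
a=cv2.resize(p[180:340,190:365],None,fx=2.2,fy=2.2); b=cv2.resize(q[270:400,440:600],None,fx=2.4,fy=2.4)
o=np.zeros((400,790,3),np.uint8); o[:a.shape[0],:a.shape[1]]=a; o[:b.shape[0],388:388+b.shape[1]]=b
cv2.imwrite("pics/c2.png",o[:,:,::-1])
E
```

```text
time_s: 14.1
ee_pos: [0.3728, 0.3464, 0.0735]
eef_rot: [2.075, 2.355, -0.001]
force: [-0.1, 1.2, -1.0]
opening: 0.0851
grip_force: 0.0
time_s: 14.8
ee_pos: [0.3758, 0.3458, 0.0353]
eef_rot: [2.078, 2.352, 0.005]
force: [0.1, -0.1, -0.7]
opening: 0.085
grip_force: 0.0
now [375.8 345.8  35.3] yaw 97.1 t 14.8 open 0.085 grip 0.0 F [ 0.1 -0.1 -0.7] q6 0.6
375 346 4 97.2 5 -> 5 x [0.0001, -0.0002, 0.0063] [0.05, 0.0, -0.02]
```

View pics/c2.png

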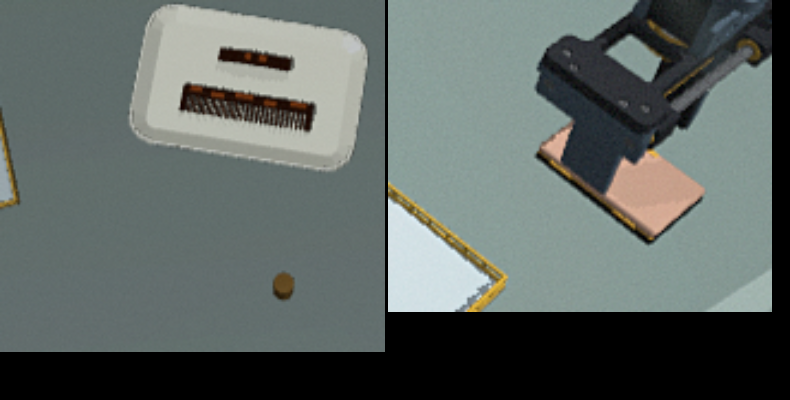

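The comb, at crop (247,107), lies flat beside the barrette, clear of it and of the rim. The fingers straddle the palette, so I'm descending.

```bash
python3 -m inch '[[[0,0,0.0063,0,0,0,0.085],[0,0,0.0063,0,0,0,0.085],[0,0,0.0063,0,0,0,0.085],[0,0,0.0063,0,0,0,0.085],[0,0,0.0063,0,0,0,0.085],[0,0,0,0,0,0,0.085],[0,0,0,0,0,0,0.085]]]'
python3 -m inch '[[[0,0,0,0,0,0,0],[0,0,0,0,0,0,0],[0,0,0,0,0,0,0],[0,0,0,0,0,0,0],[0,0,0,0,0,0,0]]]'
```

```text
time_s: 15.6
ee_pos: [0.3747, 0.3457, 0.0028]
eef_rot: [2.076, 2.354, 0.001]
force: [0.5, 0.3, 0.7]
opening: 0.0852
grip_force: 0.0
time_s: 16.1
ee_pos: [0.375, 0.3459, 0.0033]
eef_rot: [2.076, 2.354, 0.003]
force: [-0.9, 1.0, 1.4]
opening: 0.0618
grip_force: 30.0
```

```bash
python3 -m inch '[[[0,0,-0.01,0,0,0,0],[0,0,-0.02,0,0,0,0],[0,0,-0.02,0,0,0,0],[0,0,-0.02,0,0,0,0],[0,0,0,0,0,0,0],[0,0,0,0,0,0,0]]]'
python3 go.py "582.8 317.2 75 100.9 8"
```

```text
time_s: 16.7
ee_pos: [0.3745, 0.3458, 0.0733]
eef_rot: [2.076, 2.354, 0.003]
force: [0.3, 0.6, -1.2]
opening: 0.0617
grip_force: 30.0
now [374.5 345.8  73.3] yaw 97.2 t 16.7 open 0.0617 grip 30.0 F [ 0.3  0.6 -1.2] q6 0.6
582.8 317.2 75 100.9 8 -> 8 x [-0.0075, 0.0252, -0.0002] [0.02, 0.01, -0.47]
```

```bash
python3 -m inch '[[[-0.0075,0.0252,0,0,0,-0.47,0],[-0.0075,0.0252,0,0,0,-0.47,0],[-0.0075,0.0252,0,0,0,-0.47,0],[-0.0075,0.0252,0,0,0,-0.47,0],[-0.0075,0.0252,0,0,0,-0.47,0],[-0.0075,0.0252,0,0,0,-0.47,0],[-0.0075,0.0252,0,0,0,-0.47,0],[-0.0075,0.0252,0,0,0,-0.47,0],[0,0,0,0,0,0,0],[0,0,0,0,0,0,0]]]'
python3 -m inch '[[[0,0,0.015,0,0,0,0],[0,0,0.015,0,0,0,0],[0,0,0.015,0,0,0,0],[0,0,0,0,0,0,0],[0,0,0,0,0,0,0]]]'
python3 go.py "582.8 317.2 10 100.9 8"
```

```text
time_s: 17.7
ee_pos: [0.5821, 0.3168, 0.0718]
eef_rot: [2.0, 2.421, -0.003]
force: [-0.1, -0.5, -0.8]
opening: 0.0622
grip_force: 30.0
time_s: 18.2
ee_pos: [0.5825, 0.3174, 0.0281]
eef_rot: [1.998, 2.421, 0.0]
force: [-0.0, 0.9, 0.2]
opening: 0.0615
grip_force: 30.0
now [582.5 317.4  28.1] yaw 100.9 t 18.2 open 0.0615 grip 30.0 F [-0.   0.9  0.2] q6 0.29
582.8 317.2 10 100.9 8 -> 8 x [-0.0, 0.0, 0.0023] [0.01, 0.01, 0.01]
```

```bash
python3 -m inch '[[[0,0,0.004,0,0,0,0],[0,0,0.004,0,0,0,0],[0,0,0.004,0,0,0,0],[0,0,0.003,0,0,0,0],[0,0,0.002,0,0,0,0],[0,0,0.001,0,0,0,0],[0,0,0,0,0,0,0],[0,0,0,0,0,0,0]]]'
```

```text
time_s: 19.0
ee_pos: [0.5833, 0.3175, 0.0109]
eef_rot: [1.998, 2.42, 0.002]
force: [-1.1, -0.6, -1.3]
opening: 0.0617
grip_force: 30.0
```

```bash
python3 -m inch '[[[0,0,0.001,0,0,0,0],[0,0,0,0,0,0,0]]]'
```

```text
time_s: 19.2
ee_pos: [0.5831, 0.3174, 0.0097]
eef_rot: [1.998, 2.421, 0.002]
force: [0.2, -0.8, -0.2]
opening: 0.0621
grip_force: 30.0
```

```bash
python3 -m inch '[[[0,0,0.001,0,0,0,0],[0,0,0.0006,0,0,0,0],[0,0,0,0,0,0,0],[0,0,0,0,0,0,0]]]'
```

```text
time_s: 19.6
ee_pos: [0.5832, 0.3174, 0.0084]
eef_rot: [1.998, 2.421, 0.002]
force: [-1.0, -0.7, 0.8]
opening: 0.0622
grip_force: 30.0
```

```bash
python3 -m inch '[[[0,0,0.0004,0,0,0,0],[0,0,0,0,0,0,0.076],[0,0,0,0,0,0,0.076],[0,0,0,0,0,0,0.076],[0,0,-0.01,0,0,0,0.076],[0,0,-0.03,0,0,0,0.076],[0,0,-0.04,0,0,0,0.045],[0,0,-0.04,0,0,0,0.045],[0,0,0,0,0,0,0.045],[0,0,0,0,0,0,0.045]]]'
python3 go.py "432.7 -12.4 120 78.8 10"
```

```text
time_s: 20.6
ee_pos: [0.5834, 0.3178, 0.1296]
eef_rot: [1.997, 2.42, 0.007]
force: [-0.7, -0.6, -0.6]
opening: 0.0475
grip_force: 0.0
now [583.4 317.8 129.6] yaw 100.9 t 20.6 open 0.0475 grip 0.0 F [-0.7 -0.6 -0.6] q6 0.29
432.7 -12.4 120 78.8 10 -> 10 x [-0.033, -0.0157, 0.0009] [0.03, -0.0, 2.21]
```

```bash
python3 -m inch '[[[-0.033,-0.0157,0.0009,0,0,2.21,0.045],[-0.033,-0.0157,0.0009,0,0,2.21,0.045],[-0.033,-0.0157,0.0009,0,0,2.21,0.045],[-0.033,-0.0157,0.0009,0,0,2.21,0.045],[-0.033,-0.0157,0.0009,0,0,2.21,0.045],[-0.033,-0.0157,0.0009,0,0,2.21,0.045],[-0.033,-0.0157,0.0009,0,0,2.21,0.045],[-0.033,-0.0157,0.0009,0,0,2.21,0.045],[-0.033,-0.0157,0.0009,0,0,2.21,0.045],[-0.033,-0.0157,0.0009,0,0,2.21,0.045]]]'
python3 -m inch '[[[0,0,0,0,0,0,0.045],[0,0,0,0,0,0,0.045],[0,0,0,0,0,0,0.045]]]'
python3 go.py "432.7 -12.4 40 78.8 5"
python3 - <<'E'
from vis import *
q,_=eyes.grab_frame("scene"); p,_=eyes.grab_frame("top"); np.savez("top1.npz",p=p,d=_)
a=cv2.resize(p[200:300,110:210],None,fx=3.8,fy=3.8); b=cv2.resize(q[120:250,300:460],None,fx=2.4,fy=2.4)
o=np.zeros((400,790,3),np.uint8); o[:a.shape[0],:a.shape[1]]=a; o[:b.shape[0],388:388+b.shape[1]]=b
cv2.imwrite("pics/c3.png",o[:,:,::-1])
E
```

```text
time_s: 21.6
ee_pos: [0.4305, -0.0142, 0.1173]
eef_rot: [2.428, 1.993, -0.0]
force: [-0.2, -0.3, 0.2]
opening: 0.0451
grip_force: 0.0
time_s: 21.9
ee_pos: [0.4328, -0.0126, 0.1182]
eef_rot: [2.425, 1.994, 0.003]
force: [-0.1, -0.3, 0.4]
opening: 0.0449
grip_force: 0.0
now [432.8 -12.6 118.2] yaw 78.9 t 21.9 open 0.0449 grip 0.0 F [-0.1 -0.3  0.4] q6 0.14
432.7 -12.4 40 78.8 5 -> 5 x [0.0, -0.0001, 0.0156] [0.03, -0.0, 0.01]
```

View pics/c3.png

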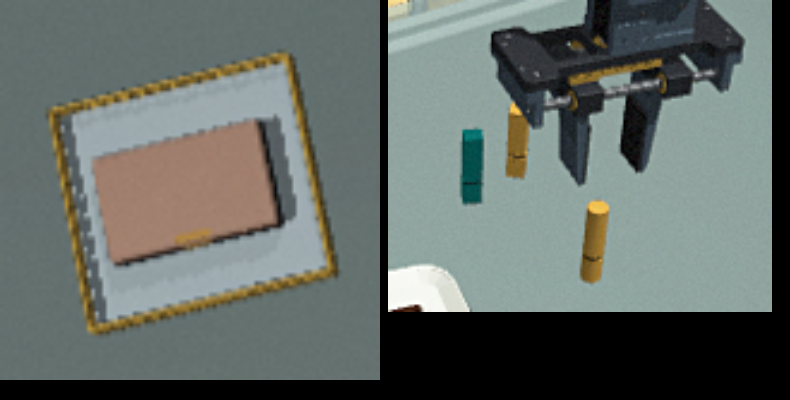

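The palette lies flat, lid up, near the middle of the mirrored tray at crop (190,190). The fingers straddle the round lipstick from above.

```bash
python3 -m inch '[[[0,0,0.0156,0,0,0,0.045],[0,0,0.0156,0,0,0,0.045],[0,0,0.0156,0,0,0,0.045],[0,0,0.0156,0,0,0,0.045],[0,0,0.0156,0,0,0,0.045],[0,0,0,0,0,0,0.045],[0,0,0,0,0,0,0.045]]]'
python3 -m inch '[[[0,0,0,0,0,0,0],[0,0,0,0,0,0,0],[0,0,0,0,0,0,0],[0,0,0,0,0,0,0],[0,0,0,0,0,0,0]]]'
```

```text
time_s: 22.7
ee_pos: [0.4331, -0.0127, 0.0405]
eef_rot: [2.424, 1.994, 0.003]
force: [0.4, 0.3, 0.2]
opening: 0.0446
grip_force: 0.0
time_s: 23.2
ee_pos: [0.433, -0.0132, 0.041]
eef_rot: [2.425, 1.992, 0.004]
force: [-0.6, -0.1, 3.4]
opening: 0.0185
grip_force: 30.0
```

```bash
python3 -m inch '[[[0,0,-0.01,0,0,0,0],[0,0,-0.03,0,0,0,0],[0,0,-0.03,0,0,0,0],[0,0,-0.02,0,0,0,0],[0,0,0,0,0,0,0],[0,0,0,0,0,0,0]]]'
python3 go.py "584.5 -267.7 130 78.8 8"
```

```text
time_s: 23.8
ee_pos: [0.4321, -0.0131, 0.1306]
eef_rot: [2.425, 1.993, 0.003]
force: [-0.7, 0.5, -1.6]
opening: 0.0184
grip_force: 30.0
now [432.1 -13.1 130.6] yaw 78.8 t 23.8 open 0.0184 grip 30.0 F [-0.7  0.5 -1.6] q6 0.14
584.5 -267.7 130 78.8 8 -> 8 x [-0.0275, 0.0249, 0.0001] [0.03, 0.0, 0.0]
```

```bash
python3 -m inch '[[[-0.0275,0.0249,0,0,0,0,0],[-0.0275,0.0249,0,0,0,0,0],[-0.0275,0.0249,0,0,0,0,0],[-0.0275,0.0249,0,0,0,0,0],[-0.0275,0.0249,0,0,0,0,0],[-0.0275,0.0249,0,0,0,0,0],[-0.0275,0.0249,0,0,0,0,0],[-0.0275,0.0249,0,0,0,0,0],[0,0,0,0,0,0,0],[0,0,0,0,0,0,0]]]'
python3 -m inch '[[[0,0,0,0,0,0,0],[0,0,0,0,0,0,0]]]'
python3 go.py "584.5 -267.7 85 78.8 3" "584.5 -267.7 50 78.8 4"
```

```text
time_s: 24.8
ee_pos: [0.5841, -0.2674, 0.1288]
eef_rot: [-2.427, -1.992, -0.0]
force: [-0.1, -0.4, -0.4]
opening: 0.0185
grip_force: 30.0
time_s: 25.0
ee_pos: [0.5844, -0.2663, 0.1308]
eef_rot: [2.425, 1.995, 0.002]
force: [0.4, -0.9, -1.2]
opening: 0.018
grip_force: 30.0
now [ 584.4 -266.3  130.8] yaw 78.9 t 25.0 open 0.018 grip 30.0 F [ 0.4 -0.9 -1.2] q6 -0.25
584.5 -267.7 85 78.8 3 -> 3 x [-0.0005, 0.0001, 0.0153] [0.03, -0.01, 0.03]
584.5 -267.7 50 78.8 4 -> 4 x [0.0, 0.0, 0.0088] [0.0, 0.0, 0.0]
```

```bash
python3 -m inch '[[[-0.0005,0,0.0153,0,0,0,0],[-0.0005,0,0.0153,0,0,0,0],[-0.0005,0,0.0153,0,0,0,0],[0,0,0.0085,0,0,0,0],[0,0,0.0085,0,0,0,0],[0,0,0.0085,0,0,0,0],[0,0,0.007,0,0,0,0],[0,0,0,0,0,0,0],[0,0,0,0,0,0,0]]]'
```

```text
time_s: 25.9
ee_pos: [0.5853, -0.2692, 0.0529]
eef_rot: [2.425, 1.993, 0.003]
force: [-0.4, 0.3, -1.1]
opening: 0.0186
grip_force: 30.0
```

```bash
python3 -m inch '[[[0,0,0.003,0,0,0,0],[0,0,0.0015,0,0,0,0],[0,0,0.001,0,0,0,0],[0,0,0,0,0,0,0],[0,0,0,0,0,0,0]]]'
```

```text
time_s: 26.4
ee_pos: [0.5852, -0.2691, 0.0474]
eef_rot: [2.425, 1.993, 0.003]
force: [-0.1, -0.5, -0.9]
opening: 0.0183
grip_force: 30.0
```

```bash
python3 -m inch '[[[0,0,0.0008,0,0,0,0],[0,0,0,0,0,0,0],[0,0,0,0,0,0,0]]]'
```

```text
time_s: 26.7
ee_pos: [0.5854, -0.2692, 0.047]
eef_rot: [2.425, 1.993, 0.003]
force: [-0.2, -0.1, 2.7]
opening: 0.0181
grip_force: 30.0
```

Contact with the floor. I'll release, rise, and go to the gold square tube.

```bash
python3 -m inch '[[[0,0,0,0,0,0,0.035],[0,0,0,0,0,0,0.035],[0,0,0,0,0,0,0.035],[0,0,-0.02,0,0,0,0.035],[0,0,-0.03,0,0,0,0.035],[0,0,-0.03,0,0,0,0.042],[0,0,0,0,0,0,0.042],[0,0,0,0,0,0,0.042]]]'
python3 go.py "407 -173 125 49.3 10"
python3 - <<'E'
from vis import *
p,_=eyes.grab_frame("top")
i=eyes.camera_info("top");cv2.imwrite("pics/c4.png",cv2.resize(p[200:350,360:520],None,fx=4,fy=4,interpolation=2)[:,:,::-1])
E
```

```text
time_s: 27.5
ee_pos: [0.585, -0.2691, 0.1269]
eef_rot: [2.424, 1.992, 0.004]
force: [0.1, -0.4, -0.6]
opening: 0.0421
grip_force: 0.0
now [ 585.  -269.1  126.9] yaw 78.8 t 27.5 open 0.0421 grip 0.0 F [ 0.1 -0.4 -0.6] q6 -0.25
407 -173 125 49.3 10 -> 10 x [0.0014, -0.0204, 0.0001] [0.02, -0.0, 2.95]
```

View pics/c4.png

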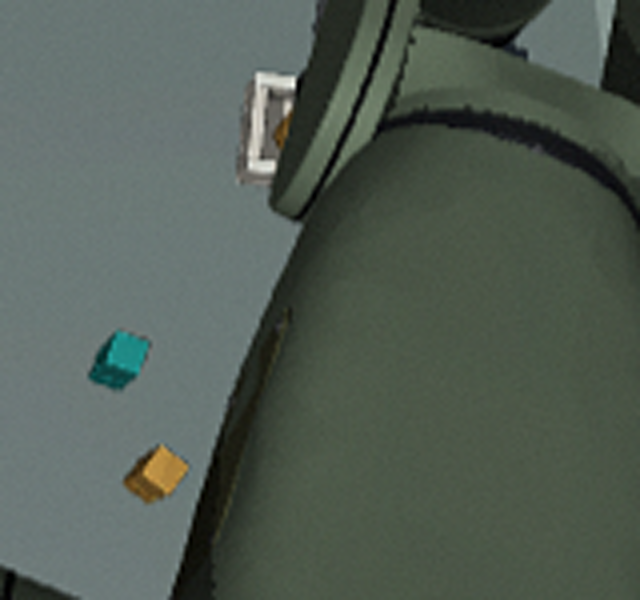

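The gold square tube is at crop (160,470), with the turquoise look-alike clear of it at (120,360). Its edge runs at about 46–49°, which agrees with the measurement.

```bash
python3 -m inch '[[[0.0014,-0.0204,0,0,0,2.95,0.042],[0.0014,-0.0204,0,0,0,2.95,0.042],[0.0014,-0.0204,0,0,0,2.95,0.042],[0.0014,-0.0204,0,0,0,2.95,0.042],[0.0014,-0.0204,0,0,0,2.95,0.042],[0.0014,-0.0204,0,0,0,2.95,0.042],[0.0014,-0.0204,0,0,0,2.95,0.042],[0.0014,-0.0204,0,0,0,2.95,0.042],[0.0014,-0.0204,0,0,0,2.95,0.042],[0.0014,-0.0204,0,0,0,2.95,0.042]]]'
python3 -m inch '[[[0,0,0,0,0,0,0.042],[0,0,0,0,0,0,0.042],[0,0,0,0,0,0,0.042]]]'
python3 go.py "407 -173 40 49.3 6"
```

```text
time_s: 28.55
ee_pos: [0.4051, -0.172, 0.1244]
eef_rot: [-2.856, -1.307, -0.0]
force: [0.3, -0.1, 0.2]
opening: 0.042
grip_force: 0.0
time_s: 28.85
ee_pos: [0.4077, -0.1734, 0.1256]
eef_rot: [2.853, 1.311, 0.004]
force: [-0.4, 0.1, 0.1]
opening: 0.0421
grip_force: 0.0
now [ 407.7 -173.4  125.6] yaw 49.4 t 28.85 open 0.0421 grip 0.0 F [-0.4  0.1  0.1] q6 0.28
407 -173 40 49.3 6 -> 6 x [-0.0, -0.0001, 0.0143] [0.03, -0.01, 0.01]
```

```bash
python3 -m inch '[[[0,-0.0001,0.0143,0,0,0,0.042],[0,-0.0001,0.0143,0,0,0,0.042],[0,-0.0001,0.0143,0,0,0,0.042],[0,-0.0001,0.0143,0,0,0,0.042],[0,-0.0001,0.0143,0,0,0,0.042],[0,-0.0001,0.0143,0,0,0,0.042],[0,0,0,0,0,0,0.042],[0,0,0,0,0,0,0.042]]]'
python3 -m inch '[[[0,0,0,0,0,0,0],[0,0,0,0,0,0,0],[0,0,0,0,0,0,0],[0,0,0,0,0,0,0],[0,0,0,0,0,0,0]]]'
python3 -m inch '[[[0,0,-0.01,0,0,0,0],[0,0,-0.03,0,0,0,0],[0,0,-0.03,0,0,0,0],[0,0,-0.03,0,0,0,0],[0,0,0,0,0,0,0],[0,0,0,0,0,0,0]]]'
python3 go.py "575.5 -312.9 140 78.8 8"
```

```text
time_s: 29.65
ee_pos: [0.4073, -0.173, 0.04]
eef_rot: [2.853, 1.31, 0.004]
force: [1.1, 0.3, 1.1]
opening: 0.0419
grip_force: 0.0
time_s: 30.15
ee_pos: [0.4071, -0.1727, 0.0405]
eef_rot: [2.852, 1.31, 0.005]
force: [-0.5, 0.0, 3.8]
opening: 0.0178
grip_force: 30.0
time_s: 30.75
ee_pos: [0.4065, -0.1725, 0.1407]
eef_rot: [2.852, 1.31, 0.005]
force: [-0.9, -0.2, -1.1]
opening: 0.0179
grip_force: 30.0
now [ 406.5 -172.5  140.7] yaw 49.3 t 30.75 open 0.0179 grip 30.0 F [-0.9 -0.2 -1.1] q6 0.28
575.5 -312.9 140 78.8 8 -> 8 x [-0.0057, 0.0272, 0.0002] [0.03, -0.01, -3.68]
```

```bash
python3 -m inch '[[[-0.0057,0.0272,0,0,0,-3.68,0],[-0.0057,0.0272,0,0,0,-3.68,0],[-0.0057,0.0272,0,0,0,-3.68,0],[-0.0057,0.0272,0,0,0,-3.68,0],[-0.0057,0.0272,0,0,0,-3.68,0],[-0.0057,0.0272,0,0,0,-3.68,0],[-0.0057,0.0272,0,0,0,-3.68,0],[-0.0057,0.0272,0,0,0,-3.68,0],[0,0,0,0,0,0,0],[0,0,0,0,0,0,0]]]'
python3 -m inch '[[[0,0,0,0,0,0,0],[0,0,0,0,0,0,0]]]'
python3 go.py "575.5 -312.9 90 78.8 3" "575.5 -312.9 52 78.8 4"
```

```text
time_s: 31.75
ee_pos: [0.5748, -0.3122, 0.1385]
eef_rot: [-2.427, -1.992, -0.0]
force: [-0.6, 0.4, -0.5]
opening: 0.0176
grip_force: 30.0
time_s: 31.95
ee_pos: [0.5748, -0.3122, 0.1404]
eef_rot: [2.427, 1.992, 0.002]
force: [0.1, 0.1, -0.1]
opening: 0.0179
grip_force: 30.0
now [ 574.8 -312.2  140.4] yaw 78.8 t 31.95 open 0.0179 grip 30.0 F [ 0.1  0.1 -0.1] q6 -0.32
575.5 -312.9 90 78.8 3 -> 3 x [-0.0002, 0.0002, 0.0168] [0.03, -0.01, -0.01]
575.5 -312.9 52 78.8 4 -> 4 x [0.0, 0.0, 0.0095] [0.0, 0.0, 0.0]
```

```bash
python3 - <<'E'
from vis import *
q,_=eyes.grab_frame("scene")
cv2.imwrite("pics/c5.png",cv2.resize(q[90:220,220:400],None,fx=3.5,fy=3.5,interpolation=2)[:,:,::-1])
E
```

```text
(no output)
```

View pics/c5.png

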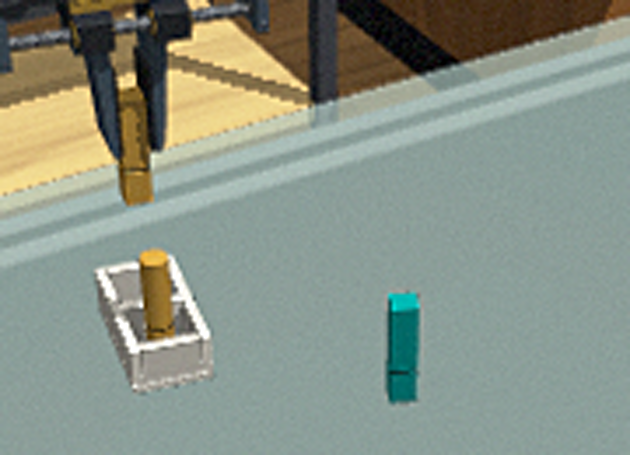

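The round lipstick stands in the near well at crop (155,295). The square one is held upright above the far well.

```bash
python3 -m inch '[[[-0.0002,0.0002,0.0168,0,0,0,0],[-0.0002,0.0002,0.0168,0,0,0,0],[-0.0002,0.0002,0.0168,0,0,0,0],[0,0,0.0095,0,0,0,0],[0,0,0.0095,0,0,0,0],[0,0,0.0095,0,0,0,0],[0,0,0.007,0,0,0,0],[0,0,0,0,0,0,0],[0,0,0,0,0,0,0]]]'
```

```text
time_s: 32.9
ee_pos: [0.5768, -0.3136, 0.055]
eef_rot: [2.426, 1.992, 0.003]
force: [0.2, 0.5, -0.1]
opening: 0.0176
grip_force: 30.0
```

Floor contact is expected at TCP z of about 46.5.

```bash
python3 -m inch '[[[0,0,0.004,0,0,0,0],[0,0,0.0025,0,0,0,0],[0,0,0.0015,0,0,0,0],[0,0,0.0008,0,0,0,0],[0,0,0,0,0,0,0],[0,0,0,0,0,0,0]]]'
```

```text
time_s: 33.5
ee_pos: [0.5766, -0.3135, 0.0465]
eef_rot: [2.426, 1.992, 0.003]
force: [-1.6, 0.1, 4.1]
opening: 0.0181
grip_force: 30.0
```

```bash
python3 -m inch '[[[0,0,0,0,0,0,0.034],[0,0,0,0,0,0,0.034],[0,0,0,0,0,0,0.034],[0,0,-0.02,0,0,0,0.034],[0,0,-0.03,0,0,0,0.034],[0,0,-0.03,0,0,0,0.034],[0,0,-0.03,0,0,0,0.034],[0,0,-0.03,0,0,0,0.034],[0,0,0,0,0,0,0.034]]]'
python3 -m inch '[[[-0.02,-0.03,0,0,0,0,0.034],[-0.02,-0.03,0,0,0,0,0.034],[-0.02,-0.03,0,0,0,0,0.034],[-0.02,-0.03,0,0,0,0,0.034],[-0.02,-0.03,0,0,0,0,0.034],[-0.02,-0.03,0,0,0,0,0.034],[-0.02,-0.03,0,0,0,0,0.034],[-0.02,-0.03,0,0,0,0,0.034],[0,0,0,0,0,0,0.034],[0,0,0,0,0,0,0.034]]]'
python3 - <<'E'
from vis import *
for n in("top","scene"):
    p,d=eyes.grab_frame(n); np.savez(n+"9.npz",p=p,d=d); cv2.imwrite(f"pics/{n}9.png",p[:,:,::-1])
E
```

```text
time_s: 34.4
ee_pos: [0.5785, -0.3147, 0.191]
eef_rot: [2.419, 1.986, 0.008]
force: [0.9, -1.1, -0.1]
opening: 0.0337
grip_force: 0.0
time_s: 35.4
ee_pos: [0.3091, -0.4236, 0.1847]
eef_rot: [2.429, 1.99, 0.004]
force: [-0.3, -0.5, -0.0]
opening: 0.0336
grip_force: 0.0
```

View pics/top9.png

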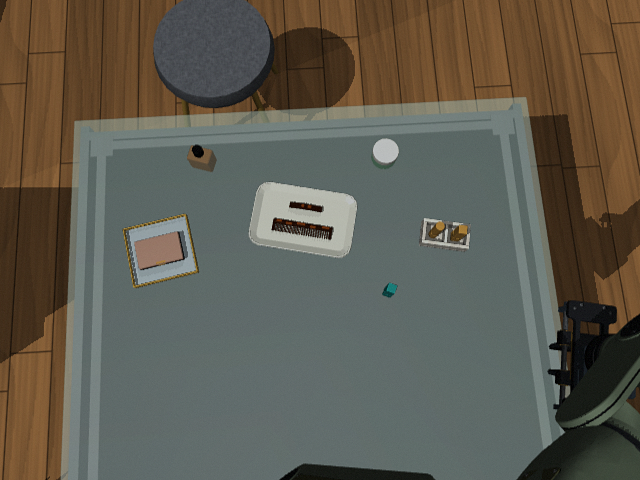

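View pics/scene9.png

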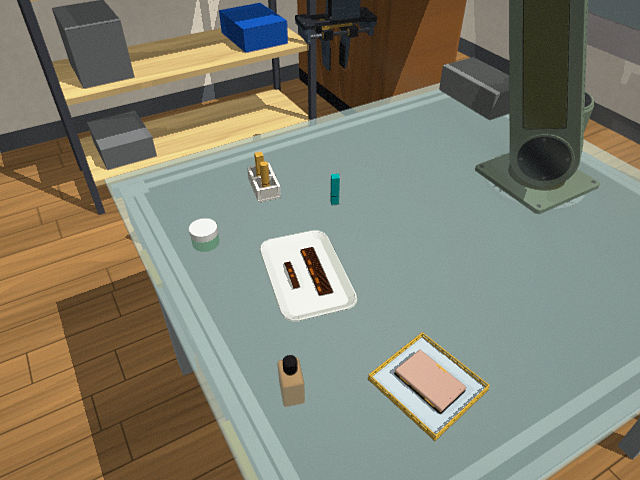

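Both views show everything in place: barrette (306,206) and comb (302,229) in the tray, palette (160,250) in the mirror tray, and lipsticks (437,228) and (459,232) in the wells. The bystanders have not moved. I'll do one numeric check before handing in.

```bash
python3 - <<'E'
from vis import *
f=np.load("top9.npz"); p,d=f["p"],f["d"]; P=cloud("top",d)
s=np.r_[.5800,-.2903]; a=np.radians(78.8); ex=np.array([np.sin(a),-np.cos(a)]); ey=np.array([np.cos(a),np.sin(a)])
for k,(u0,u1,z) in dict(near=(424,448,.084),far=(448,472,.080)).items():
    m=np.zeros((480,640),bool); m[212:250,u0:u1]=P[212:250,u0:u1,2]>z-.012
    v,u=np.nonzero(m); c=plane("top",np.c_[u,v],z)[:,:2].mean(0)-s
    print(k,len(u),"top z",np.median(P[m][:,2]).round(4),"stand frame mm",np.round([c@ex*1e3,c@ey*1e3],1))
for k,(a0,b0,c0,e0,z) in dict(comb=(268,217,338,243,.011),barr=(285,198,328,214,.015),pal=(133,230,188,270,.020)).items():
    g=cv2.cvtColor(p,cv2.COLOR_RGB2GRAY); m=np.zeros_like(g); sub=p[b0:e0,a0:c0].astype(int)
    m[b0:e0,a0:c0]=((sub[:,:,0]-sub[:,:,2]>25)|(sub.max(2)<60))*255
    q=max(cv2.findContours(m,0,1)[0],key=cv2.contourArea)[:,0]; mm=cv2.drawContours(np.zeros_like(g),[q[:,None]],-1,255,-1)
    print(k,rect(plane("top",q,z)[:,:2]),"z",np.median(P[mm>0][:,2]).round(4))
E
```

```text
near 84 top z 0.0842 stand frame mm [-0.1 24.1]
far 96 top z 0.0794 stand frame mm [  0.5 -22.8]
comb (array([613.6,  12.7]), 129.3, 27.4, 76.7) z 0.0105
barr (array([660.9,   2.3]), 70.4, 13.2, 77.7) z 0.0144
pal (array([580.6, 317.5]), 97.5, 63.2, -79.1) z 0.02
```

```bash
python3 -c "
from rig import hand_in; print(hand_in())"
```

```text
the job is handed in; nothing more can be done
None
```

I handed the job in at about 35 s. The last pictures showed the comb and barrette flat on the ceramic tray, one lipstick upright in each well, the palette flat and lid up on the mirrored tray, and the perfume, cream jar and turquoise tube undisturbed; the hand-in gave no verdict.

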